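# Index the drilling fixture on to its next station

## Robot

A 7-joint arm with a two-finger parallel gripper is mounted at the origin on a cart in front of the work surface, level with it; the furniture and walls round the work are solid. World frame = base frame: x ahead of the robot, y to its left, z up, the work surface at z = 0. Lengths are in m, angles in rad, forces in N, time in s.
With the tool pointing down it reaches from about 0.425 to 0.925 m from the base axis. Payload 6.8 kg.
Tool frame: the origin (TCP) lies at the very end of the fingers, on their centre line; the grasp point (between the pads) lies 19 mm behind it; z points along the fingers, x is the direction in which the jaws open and shut, and the axes are right-handed (so a half turn about z gives the same grasp; the last joint's range is limited). The gripper opens to 88 mm and grips with 3 to 60 N. Pads are 20 mm wide; open, the fingers measure 115 mm over their backs; the gripper's body (75 mm by 178 mm) begins 61 mm behind the grasp point.
Start: joints at [1.076, 0.477, 0.022, 1.555, -0.011, 1.109, -0.083], TCP at [0.255, -0.625, 0.223] pointing down, gripper open.
Joint ranges: [-2.96, 2.96], [-0.34, 2.1], [-1.41, 1.46], [0.24, 2.44], [-1.37, 4.51], [0.17, 1.92], [-2.96, 2.96]. Speed limits (rad/s): [2.39, 2.39, 3.14, 3.14, 3.14, 3.14, 3.14].

## Interface

Orientations are given as a unit quaternion [w, x, y, z].
In Python, from cell import manip gives the robot as it stands.
- The arm moves only by the tool drive_tool, never from a script. Its argument "commands" is a list of rows, each an object with "jaw": the closure in counts, from 0 (fully open) to 255 (shut); "delta_pos": the shift along the tool's x, y, z in mm, a list of three; "twist": the turn, a rotation vector about the tool's x, y, z in degrees, a list of three. In form: [{"jaw": jaw, "delta_pos": [dx, dy, dz], "twist": [rx, ry, rz]}, ...]. A call has 1 to 20 rows; each row shifts and turns the commanded pose from where the row before left it, along the tool's axes as they then stand; what a row does not reach is not made up. A row lasts 1/10 s, in which the tool goes at most 50 mm and 8.59 degrees, less where a joint would pass 70% of its speed; a pose out of reach is approached as far as the arm can. A call is refused whole if a number of a shift passes 50 or a number of a turn 8.59, either way. A call with a gripper value outside its range is refused whole. The fingers move at their own pace and stop on an object; the grip force is fixed at half the most. Time passes only in rows, so rows that do not move let the fingers close. It gives the time, the measured TCP pose, the force and the opening at its end, in the units of the state.
- manip.get_state(): the state, without advancing time (a new reading comes with each control period).
- manip.grab_frame(name): name is "scene" or "top" or "wrist"; returns (picture, depth): 384x512x3 uint8, red, green, blue; 384x512 float32, m along the optical axis (not along the pixel's ray), 0 where there is no reading.
- manip.camera_info(name): a dict with "vertical_fov" (degrees; the focal length in pixels is half the picture's height over the tangent of half this angle, whatever the lens; pixels are square), "cx", "cy" (the principal point, pixels), "origin" and "rotation" of the camera in the world. Camera axes: x right, y down, z forward; pixel columns grow to the right and rows downward; lengths in m; the calibration is good to about 2 mm. The wrist camera is an equidistant fisheye: a pixel r from the principal point sees the ray r / f radians off the axis. A picture is of the moment at which its call begins: read the wrist's pose just before it. camera_info takes no time and is no camera call; for the wrist camera it gives the pose at the moment of the call.
- manip.finish_job(): hands the job in, once; it reports no verdict.
The state is a dict: "t": time; "joint_pos": joint angles; "qd": joint speeds; "tau": joint torques, N m; "position": TCP position; "ee_rot": TCP orientation; "ft_force": force on the tool from outside, world axes, zero at the start; "torque": the same for the moment, N m; "gripper_width": finger opening in m.
Only numpy, scipy, OpenCV 4.12 (cv2) and the standard library are available. Lean on these libraries where they do the work, as an engineer would, in place of code of your own. Each camera call takes 0.05 s, during which the arm holds its last target. There are 200 camera calls.

## Task

Index the drilling fixture on by one notch: pull the black plunger knob straight out until it clicks and stays out, turn the plate by its upright grip an eighth of a turn anticlockwise (seen from above), so that the next punch mark on the wooden hub comes under the drill bush, then push the knob fully home so that its pin locks the plate in that notch. Do not disturb the loose things lying about.

Things in the scene. Friction and masses are not known exactly. Their poses are not given: they have to be found in the camera images.
- fixture: drilling fixture fixed to the worktop: grey round base 136 mm across, 30 mm high; notched plate and hub on it; in front of them an aluminium upright 44 mm wide, 184 mm high, its outer face 90 mm from the plate's axis, with a 21 mm nut round the plunger out to 98 mm. Origin: on the plate's axis at worktop height. Its -x axis points from the plate to the knob, roughly to the robot's right; z up.
- bar_tail (a point): end of the tail of the fixture's steel bar (20 mm wide, 12 mm thick), middle of its lower edge: 127 mm in front of the plate's axis at height 155 mm, right above the knob. The bar runs level through the top of the upright to the drill bush, 30 mm from the plate's axis. Under the tail the knob is reached by a tool tilted some 40 degrees, its upper end leaning back along the fixture's -x.
- knob (a point): centre of the black plunger knob, which it moves with: a disc 30 mm across and 17 mm thick, its axis level along the fixture's x, 60 mm above the worktop; 120 mm in front of the plate's axis when home. It pulls out along the fixture's -x. Beside and in front of it nothing is higher than 35 mm within 80 mm. Axes as the fixture's.
- plunger (a joint): slide of the plunger, m: 0 = home, pin in a notch, plate locked; grows as the knob is pulled out; 0.022 = fully out, pin 9 mm clear of the plate. A ball detent holds it at either end (about 8 N to pull it off) and snaps it there over the last 4 mm; between, it stays where left. The flared notches draw the pin in if the plate is within 4 degrees; else it stops on the rim, knob about 12 mm out.
- turn_grip (a point): point at height 110 mm on the axis of the plate's upright black grip, a post 16 mm across from height 86 to 132 mm, 53 mm from the plate's axis; it turns with the plate. At the start it is on the side away from the knob, 22.5 degrees clockwise of the fixture's +x; one notch on, 22.5 degrees anticlockwise of it. It is gripped from above.
- hub_top (a point): centre of the top of the wooden hub bolted to the plate: 83 mm across, top at height 86 mm, with a centre nut up to height 102 mm. Three holes are drilled in it, five punch marks remain. The steel plate below it is 120 mm across, height 52 to 68 mm, with eight notches 45 degrees apart.
- plate (a joint): turn of the plate with hub and grip about the upright axis through the fixture's origin, rad: 0 at the start, in a notch; grows anticlockwise seen from above; the next notch is at 0.785. With the plunger out it takes about 3 N at the grip, and stays where it is left.
- hub_done: bystander: loose wooden hub with eight drilled holes, 83 mm across, 18 mm high; origin under its centre
- hub_blank: bystander: loose wooden hub with eight punch marks, 83 mm across, 18 mm high; origin under its centre
- nail_tin: bystander: round tin with a red lid, 73 mm across, 60 mm high; origin under its centre
- tape_measure: bystander: yellow tape measure, 64x89x33 mm; origin under its centre
- pencil: bystander: red pencil, 173 mm long, lying; origin under its centre
- hammer: bystander: hammer, 282x120x27 mm, lying; origin under its centre
- chisel: bystander: chisel with a wooden handle, 247x26x28 mm, lying; origin under its centre
- screwdriver: bystander: red screwdriver, 208x26x29 mm, lying; origin under its centre

How it is judged:
By the outcome, as a careful person would: the job done as asked, in the order asked, and still so for the second after the job is handed in, with the robot touching nothing.
It also fails if it takes over 58 s, if anything falls off the work surface, if the arm or the gripper's body presses on something with over 40 N, if the wrist force passes 120 N, or if a joint passes its speed limit or range.

## Working session

There is one attempt and no reset: what is moved stays moved. The work goes in short steps, Python scripts to look and compute and a tool call to move; the robot and the scene stay as the last step left them, time stands still between calls to the robot, and variables do not carry over. Pictures are saved under pics/ and viewed, about 8 in all and at most 12, crops included, and the job is handed in when it is done.

Besides the shell and the picture viewer there is one more tool, called after "Call:" by a JSON object that holds its "method" and its "body". drive_tool: Moves the arm, as the interface text tells. Its arguments: {"type":"object","properties":{"commands":{"type":"array","items":{"type":"object","properties":{"jaw":{"type":"number"},"delta_pos":{"type":"array","items":{"type":"number"}},"twist":{"type":"array","items":{"type":"number"}}}}}},"required":["commands"]}

```bash
mkdir -p pics; ls; cat > h.py <<'E'
import numpy as np, cv2
from cell import manip
from scipy.spatial.transform import Rotation as R
def snap(name):
    ci=manip.camera_info(name); im,d=manip.grab_frame(name)
    np.savez(f'pics/{name}.npz',im=im,d=d,**{k:np.array(v) for k,v in ci.items()})
    return ci,im,d
def world(ci,d,u,v,fish=False):
    f=192/np.tan(np.radians(ci['vertical_fov'])/2)
    x=(u-ci['cx'])/f;y=(v-ci['cy'])/f
    z=d[int(v),int(u)]
    p=np.array([x*z,y*z,z])
    return np.array(ci['origin'])+np.array(ci['rotation']).reshape(3,3)@p
def save(im,fn,s=1.5):
    cv2.imwrite(fn,cv2.resize(im[:,:,::-1],None,fx=s,fy=s,interpolation=cv2.INTER_CUBIC))
E
python3 - <<'E'
from h import *
for n in ('scene','top'):
    ci,im,d=snap(n); save(im,f'pics/{n}1.png'); print(n,ci)
s=manip.get_state(); print(s)
E
```

```text
pics
scene {'vertical_fov': 44.25343318515812, 'cx': 254.68554712376715, 'cy': 191.6700025678969, 'origin': array([-0.41897111, -1.05958835,  1.18333391]), 'rotation': array([-0.41921091,  0.83648503, -0.31224748,  0.16448866])}
top {'vertical_fov': 50.04899300640243, 'cx': 263.1181169792674, 'cy': 189.11138549423833, 'origin': array([ 0.4335819 , -0.00597476,  1.47506327]), 'rotation': array([-0.02520069,  0.70988547, -0.70337788,  0.02621271])}
{'t': 0.1, 'joint_pos': array([ 1.0759201 ,  0.47768318,  0.02233981,  1.55629695, -0.01150827,
        1.10928988, -0.08309523]), 'qd': array([-5.74000051e-04, -1.35033396e-03, -1.96770305e-04, -3.29425516e-03,
       -1.36658326e-04, -1.19323581e-03,  2.34016371e-05]), 'tau': array([ 4.17553150e-03, -5.84092391e+01,  1.54015414e+00, -2.73314703e+01,
       -5.41645288e-02,  1.30977077e-02,  6.70856011e-06]), 'position': array([ 0.25441516, -0.62466349,  0.22182534]), 'ee_rot': array([-3.89117460e-04,  8.29827193e-01, -5.58019919e-01, -6.69883293e-04]), 'ft_force': array([0.19911733, 0.02926591, 0.13136323]), 'torque': array([ 0.01057295, -0.00570466, -0.03503396]), 'gripper_width': 0.08759999450403225}
```

View pics/scene1.png

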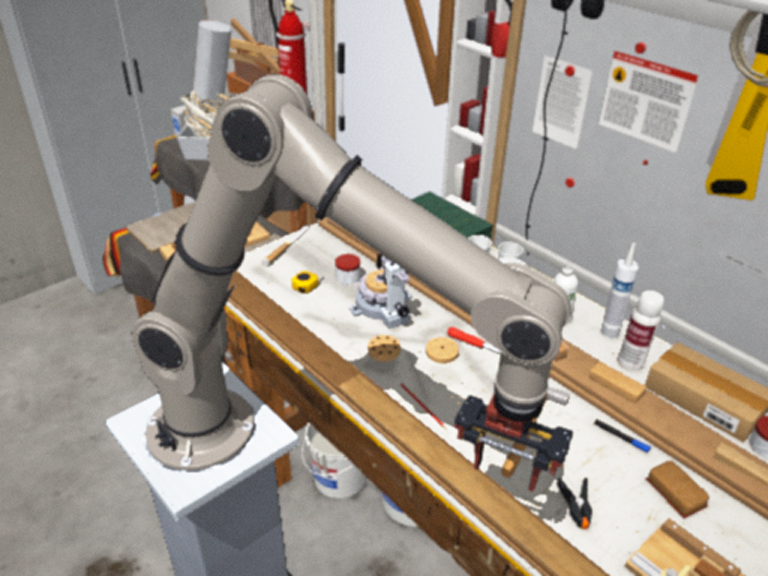

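View pics/top1.png

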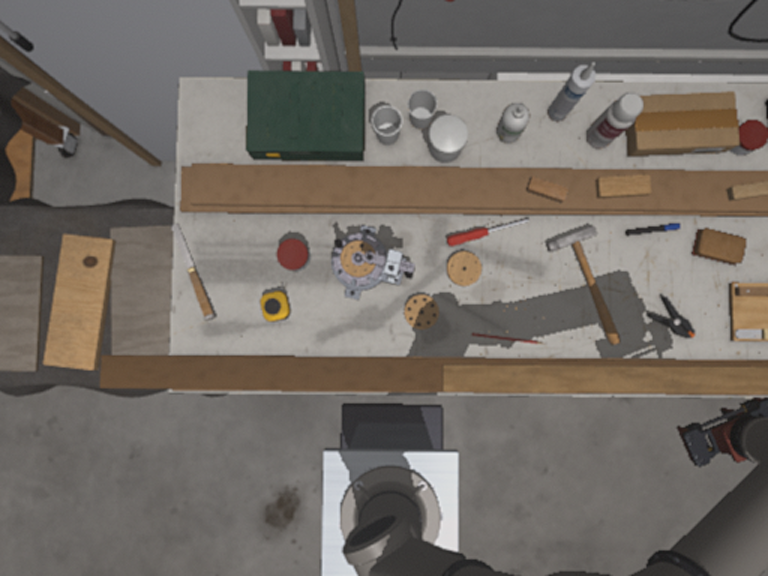

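Two pictures so far. The fixture is at about (360,260) in the enlarged top view, with the knob to its right at about (405,268). The hub_done is near (421,311), hub_blank near (464,267) and the screwdriver near (487,230).

```bash
python3 - <<'E'
from h import *
z=np.load('pics/top.npz'); im,d=z['im'],z['d']
q=z['rotation']; Rm=R.from_quat(np.r_[q[1:],q[0]]).as_matrix()
# 6x crop u 205..330, v 140..230
c=im[140:236,205:333]; save(c,'pics/topcrop.png',6)
f=192/np.tan(np.radians(z['vertical_fov'])/2)
v,u=np.mgrid[0:384,0:512]
P=np.stack([(u-z['cx'])/f*d,(v-z['cy'])/f*d,d],-1)@Rm.T+z['origin']
np.save('pics/topP.npy',P)
print(P[150:230:40,215:330:30].round(3))
E
```

```text
[[[ 0.681  0.168  0.001]
  [ 0.683  0.059 -0.   ]
  [ 0.685 -0.05  -0.007]
  [ 0.685 -0.158 -0.001]]

 [[ 0.536  0.165  0.002]
  [ 0.535  0.056  0.027]
  [ 0.538 -0.05  -0.001]
  [ 0.539 -0.158  0.006]]]
```

View pics/topcrop.png

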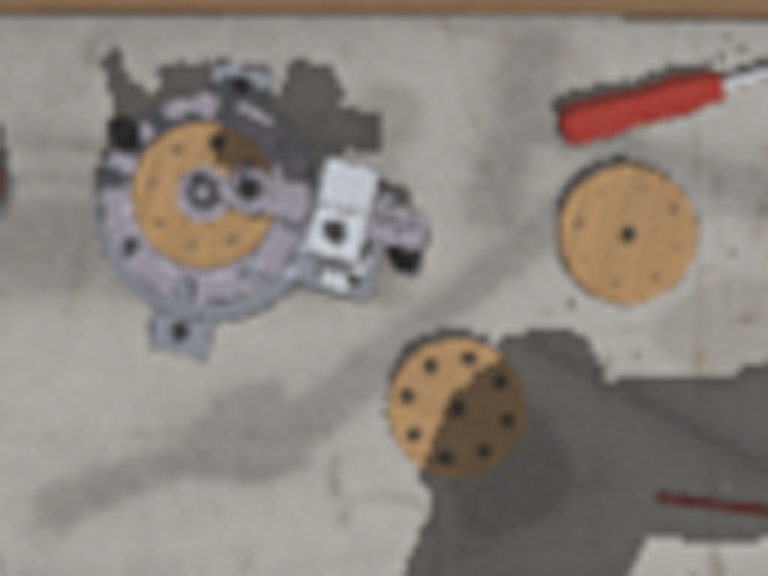

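```bash
python3 - <<'E'
from h import *
z=np.load('pics/top.npz'); P=np.load('pics/topP.npy')
q=z['rotation']; Rm=R.from_quat(np.r_[q[1:],q[0]]).as_matrix()
f=192/np.tan(np.radians(z['vertical_fov'])/2)
def ray(cu,cv_,h,s=6,o=(205,140)):
    u=(cu+.5)/s-.5+o[0]; v=(cv_+.5)/s-.5+o[1]
    r=Rm@np.array([(u-z['cx'])/f,(v-z['cy'])/f,1]); return z['origin']+r*(h-z['origin'][2])/r[2]
for n,a in dict(hub=(203,195,.086),nut=(204,192,.102),grip=(124,132,.132),bush=(249,188,.17),tail=(425,226,.167),knob=(405,258,.07),donehub=(456,405,.018),blank=(627,233,.018),sd=(565,125,.02)).items(): print(n,ray(*a).round(4))
b=P[140:236,205:333]; m=(b[...,2]>.155)&(b[...,2]<.18); p=b[m]; print(m.sum(), np.median(p[:,2]))
m2=(b[...,2]>.18); print('upr',m2.sum(),b[m2].mean(0),b[m2].max(0))
p=b[m]; c=p[:,:2].mean(0); w,V=np.linalg.eigh(np.cov((p[:,:2]).T)); print(c,w**.5,V[:,1],np.degrees(np.arctan2(V[1,1],V[0,1])))
pr=(p[:,:2]-c)@V[:,1]; print(c+V[:,1]*pr.min(),c+V[:,1]*pr.max())
im=z['im'].astype(int)[140:236,205:333]
w=(im[...,0]-im[...,2]>50)&(b[...,2]>.07)&(b[...,2]<.1)
h=b[w]; 
from scipy.optimize import least_squares
print('hub wood',w.sum(),np.median(h[:,2]),h[:,:2].min(0),h[:,:2].max(0))
E
```

```text
hub [0.592  0.0769 0.086 ]
nut [0.5919 0.0754 0.102 ]
grip [0.6211 0.1179 0.132 ]
bush [0.5864 0.0475 0.17  ]
tail [ 0.5673 -0.0464  0.167 ]
knob [ 0.5587 -0.0381  0.07  ]
donehub [ 0.4765 -0.07    0.018 ]
blank [ 0.5794 -0.1708  0.018 ]
sd [ 0.6434 -0.1337  0.02  ]
196 0.16754007229255774
upr 190 [ 0.52848404 -0.00402263  0.59161144] [0.59822386 0.01531841 1.47506327]
[0.57450721 0.00682915] [0.00932882 0.03326463] [0.23072631 0.97301869] 76.66016335955058
[ 0.56162308 -0.04750578] [0.5865091  0.05744348]
hub wood 247 0.08457817552021152 [0.5543712  0.04076428] [0.63057068 0.11628269]
```

```bash
cat >> h.py <<'E'
O=np.array([.5925,.077,0]); TH=np.radians(78.)
def fx(x,y,z): # fixture->world
    c,s=np.cos(TH),np.sin(TH); return O+np.array([c*x-s*y,s*x+c*y,z])
def orient(tilt,yaw=0): # jaw along -fixture y (yaw deg ccw), tilted: z toward +x
    a=TH-np.pi/2+np.radians(yaw); X=np.array([np.cos(a),np.sin(a),0]); Z=np.array([0,0,-1.]); Y=np.cross(Z,X)
    return R.from_matrix(np.stack([X,Y,Z],1))*R.from_rotvec([np.radians(tilt),0,0])
def pose():
    s=manip.get_state(); q=s['ee_rot']; return s['position'],R.from_quat(np.r_[q[1:],q[0]]),s
def rows(p1,r1,N,p0=None,r0=None):
    p,r,s=pose(); p0=p if p0 is None else p0; r0=r if r0 is None else r0
    rel=(r0.inv()*r1).as_rotvec(); w=rel/N
    A=sum(R.from_rotvec(w*k).as_matrix() for k in range(N))
    d=np.linalg.solve(A,r0.inv().apply(p1-p0))
    print(N,'x d',(d*1000).round(2),'tw',np.degrees(w).round(3),'t',round(s['t'],2),'p',p.round(4),'F',s['ft_force'].round(1),'w',round(s['gripper_width'],4))
E
python3 - <<'E'
from h import *
r=orient(40); zt=r.as_matrix()[:,2]; k=fx(-.120,0,.06); print(k,zt)
rows(k-.12*zt,r,17)
E
```

```text
[ 0.5675506  -0.04037771  0.06      ] [ 0.13364306  0.62874116 -0.76604444]
17 x d [ -6.57 -32.64  15.99] tw [ 2.159 -1.14  -3.147] t 0.1 p [ 0.2544 -0.6247  0.2218] F [0.2 0.  0.1] w 0.0876
```

Call:
{"method": "drive_tool", "body": {"commands": [{"jaw":0,"delta_pos":[-6.6,-32.6,16],"twist":[2.16,-1.14,-3.15]},{"jaw":0,"delta_pos":[-6.6,-32.6,16],"twist":[2.16,-1.14,-3.15]},{"jaw":0,"delta_pos":[-6.6,-32.6,16],"twist":[2.16,-1.14,-3.15]},{"jaw":0,"delta_pos":[-6.6,-32.6,16],"twist":[2.16,-1.14,-3.15]},{"jaw":0,"delta_pos":[-6.6,-32.6,16],"twist":[2.16,-1.14,-3.15]},{"jaw":0,"delta_pos":[-6.6,-32.6,16],"twist":[2.16,-1.14,-3.15]},{"jaw":0,"delta_pos":[-6.6,-32.6,16],"twist":[2.16,-1.14,-3.15]},{"jaw":0,"delta_pos":[-6.6,-32.6,16],"twist":[2.16,-1.14,-3.15]},{"jaw":0,"delta_pos":[-6.6,-32.6,16],"twist":[2.16,-1.14,-3.15]},{"jaw":0,"delta_pos":[-6.6,-32.6,16],"twist":[2.16,-1.14,-3.15]},{"jaw":0,"delta_pos":[-6.6,-32.6,16],"twist":[2.16,-1.14,-3.15]},{"jaw":0,"delta_pos":[-6.6,-32.6,16],"twist":[2.16,-1.14,-3.15]},{"jaw":0,"delta_pos":[-6.6,-32.6,16],"twist":[2.16,-1.14,-3.15]},{"jaw":0,"delta_pos":[-6.6,-32.6,16],"twist":[2.16,-1.14,-3.15]},{"jaw":0,"delta_pos":[-6.6,-32.6,16],"twist":[2.16,-1.14,-3.15]},{"jaw":0,"delta_pos":[-6.6,-32.6,16],"twist":[2.16,-1.14,-3.15]},{"jaw":0,"delta_pos":[-6.6,-32.6,16],"twist":[2.16,-1.14,-3.15]},{"jaw":0}]}}

```text
invalid input at $.commands[17]: expected keys jaw, delta_pos, twist
```

Call:
{"method": "drive_tool", "body": {"commands": [{"jaw":0,"delta_pos":[-6.6,-32.6,16],"twist":[2.16,-1.14,-3.15]},{"jaw":0,"delta_pos":[-6.6,-32.6,16],"twist":[2.16,-1.14,-3.15]},{"jaw":0,"delta_pos":[-6.6,-32.6,16],"twist":[2.16,-1.14,-3.15]},{"jaw":0,"delta_pos":[-6.6,-32.6,16],"twist":[2.16,-1.14,-3.15]},{"jaw":0,"delta_pos":[-6.6,-32.6,16],"twist":[2.16,-1.14,-3.15]},{"jaw":0,"delta_pos":[-6.6,-32.6,16],"twist":[2.16,-1.14,-3.15]},{"jaw":0,"delta_pos":[-6.6,-32.6,16],"twist":[2.16,-1.14,-3.15]},{"jaw":0,"delta_pos":[-6.6,-32.6,16],"twist":[2.16,-1.14,-3.15]},{"jaw":0,"delta_pos":[-6.6,-32.6,16],"twist":[2.16,-1.14,-3.15]},{"jaw":0,"delta_pos":[-6.6,-32.6,16],"twist":[2.16,-1.14,-3.15]},{"jaw":0,"delta_pos":[-6.6,-32.6,16],"twist":[2.16,-1.14,-3.15]},{"jaw":0,"delta_pos":[-6.6,-32.6,16],"twist":[2.16,-1.14,-3.15]},{"jaw":0,"delta_pos":[-6.6,-32.6,16],"twist":[2.16,-1.14,-3.15]},{"jaw":0,"delta_pos":[-6.6,-32.6,16],"twist":[2.16,-1.14,-3.15]},{"jaw":0,"delta_pos":[-6.6,-32.6,16],"twist":[2.16,-1.14,-3.15]},{"jaw":0,"delta_pos":[-6.6,-32.6,16],"twist":[2.16,-1.14,-3.15]},{"jaw":0,"delta_pos":[-6.6,-32.6,16],"twist":[2.16,-1.14,-3.15]},{"jaw":0,"delta_pos":[0,0,0],"twist":[0,0,0]}]}}

```text
t: 1.9
position: [0.5506, -0.1112, 0.1527]
ee_rot: [-0.342, 0.934, -0.094, 0.035]
ft_force: [0.4, -0.8, 0.1]
gripper_width: 0.0878
```

```bash
python3 - <<'E'
from h import *
ci,im,d=snap('wrist'); save(im,'pics/w1.png'); print(ci)
q=ci['rotation']; Rm=R.from_quat(np.r_[q[1:],q[0]]).as_matrix()
f=192/np.tan(np.radians(ci['vertical_fov'])/2)
def proj(p):
    c=Rm.T@(p-ci['origin']); th=np.arctan2(np.hypot(c[0],c[1]),c[2]); ph=np.arctan2(c[1],c[0])
    return np.array([ci['cx']+f*th*np.cos(ph),ci['cy']+f*th*np.sin(ph)])
for n,p in dict(knobface=fx(-.1285,0,.06),kl=fx(-.1285,.015,.06),kr=fx(-.1285,-.015,.06),kt=fx(-.1285,0,.075),kb=fx(-.1285,0,.045),tail=fx(-.127,0,.155),tl=fx(-.127,.01,.155),tr=fx(-.127,-.01,.155),grip=fx(.053*np.cos(.3927),-.053*np.sin(.3927),.132)).items():
    print(n,(proj(p)*1.5).round(0))
p,r,s=pose(); print(s['joint_pos'].round(2))
E
```

```text
{'vertical_fov': 65.70646984690485, 'cx': 256.4435458128279, 'cy': 193.08656923917582, 'origin': array([ 0.54124336, -0.1571214 ,  0.32577337]), 'rotation': array([-0.20672031,  0.97331614, -0.09717461,  0.02189766])}
knobface [388. 300.]
kl [364. 300.]
kr [411. 300.]
kt [388. 290.]
kb [387. 308.]
tail [389. 216.]
tl [368. 216.]
tr [411. 217.]
grip [417.  40.]
[ 0.92  0.61 -0.61  1.82 -0.43  0.98  0.44]
```

View pics/w1.png

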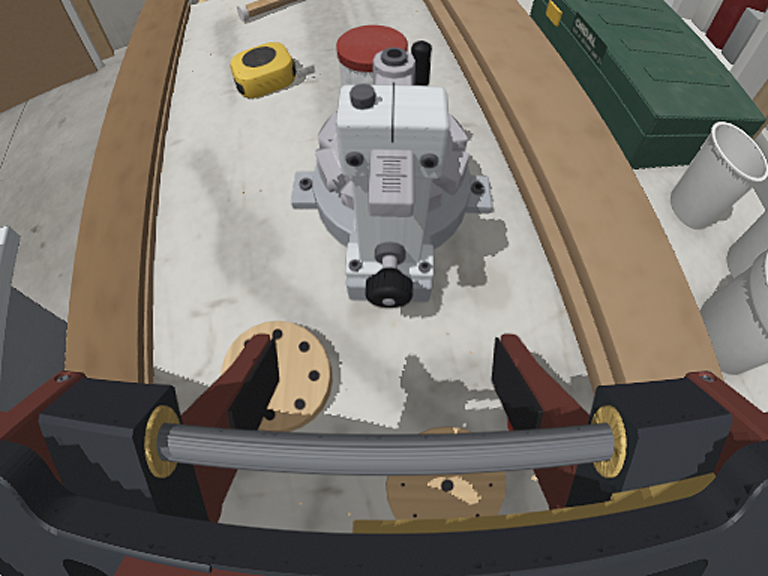

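```bash
python3 - <<'E'
from h import *
r=orient(40); zt=r.as_matrix()[:,2]; k=fx(-.120,0,.06)
rows(k-.05*zt,r,3)
rows(k+.015*zt,r,6,k-.05*zt,r)
E
```

```text
3 x d [ 0.42  0.37 23.06] tw [-0.005  0.035  0.069] t 1.95 p [ 0.5507 -0.1142  0.152 ] F [ 0.6  0.4 -0.4] w 0.088
6 x d [ 0.   -0.   10.83] tw [0. 0. 0.] t 1.95 p [ 0.5507 -0.1142  0.152 ] F [ 0.6  0.4 -0.4] w 0.088
```

Call:
{"method": "drive_tool", "body": {"commands": [{"jaw":0,"delta_pos":[0,0,23.3],"twist":[0,0,0]},{"jaw":0,"delta_pos":[0,0,23.3],"twist":[0,0,0]},{"jaw":0,"delta_pos":[0,0,23.3],"twist":[0,0,0]},{"jaw":0,"delta_pos":[0,0,13],"twist":[0,0,0]},{"jaw":0,"delta_pos":[0,0,13],"twist":[0,0,0]},{"jaw":0,"delta_pos":[0,0,13],"twist":[0,0,0]},{"jaw":0,"delta_pos":[0,0,13],"twist":[0,0,0]},{"jaw":0,"delta_pos":[0,0,13],"twist":[0,0,0]},{"jaw":0,"delta_pos":[0,0,0],"twist":[0,0,0]},{"jaw":0,"delta_pos":[0,0,0],"twist":[0,0,0]}]}}

```text
t: 2.95
position: [0.569, -0.0316, 0.0485]
ee_rot: [-0.34, 0.935, -0.098, 0.036]
ft_force: [-0.3, 0.2, 0.1]
gripper_width: 0.0878
```

Call:
{"method": "drive_tool", "body": {"commands": [{"jaw":255,"delta_pos":[0,0,0],"twist":[0,0,0]},{"jaw":255,"delta_pos":[0,0,0],"twist":[0,0,0]},{"jaw":255,"delta_pos":[0,0,0],"twist":[0,0,0]},{"jaw":255,"delta_pos":[0,0,0],"twist":[0,0,0]},{"jaw":255,"delta_pos":[0,0,0],"twist":[0,0,0]},{"jaw":255,"delta_pos":[0,0,0],"twist":[0,0,0]},{"jaw":255,"delta_pos":[0,0,0],"twist":[0,0,0]},{"jaw":255,"delta_pos":[0,0,0],"twist":[0,0,0]}]}}

```text
t: 3.75
position: [0.5696, -0.0319, 0.0486]
ee_rot: [-0.339, 0.935, -0.098, 0.037]
ft_force: [0.1, 0.6, -2.0]
gripper_width: 0.029
```

```bash
python3 - <<'E'
from h import *
p,r,s=pose(); k=fx(-.120,0,.06); zt=r.as_matrix()[:,2]
print(s['t'],s['ft_force'].round(1),s['torque'].round(2),s['gripper_width'],(p-.015*zt-k).round(4))
c=np.cos(np.radians(40))
print('pull 22mm in tool axes', r.inv().apply(fx(-.022,0,0)-O)*1000)
ci,im,d=snap('wrist'); save(im[60:300,160:360],'pics/w2.png',2.5)
E
```

```text
3.75 [ 0.1  0.6 -2. ] [-0.65  0.21  0.03] 0.029003522512056627 [-0.     -0.0009  0.0001]
pull 22mm in tool axes [ 1.68002685e-03  1.68693705e+01 -1.41217681e+01]
```

View pics/w2.png

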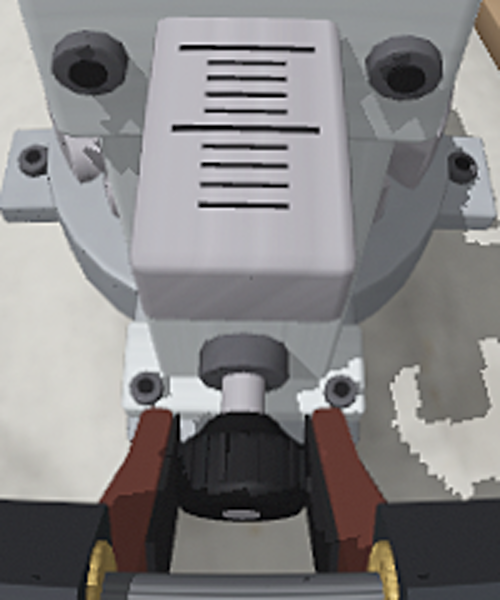

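Four pictures viewed. The knob sits between the pads, with its disc at about (245,465) in the crop, and the jaw opening is 29 mm. Next I pull it 24 mm.

Call:
{"method": "drive_tool", "body": {"commands": [{"jaw":255,"delta_pos":[0,1.84,-1.54],"twist":[0,0,0]},{"jaw":255,"delta_pos":[0,1.84,-1.54],"twist":[0,0,0]},{"jaw":255,"delta_pos":[0,1.84,-1.54],"twist":[0,0,0]},{"jaw":255,"delta_pos":[0,1.84,-1.54],"twist":[0,0,0]},{"jaw":255,"delta_pos":[0,1.84,-1.54],"twist":[0,0,0]},{"jaw":255,"delta_pos":[0,1.84,-1.54],"twist":[0,0,0]},{"jaw":255,"delta_pos":[0,1.84,-1.54],"twist":[0,0,0]},{"jaw":255,"delta_pos":[0,1.84,-1.54],"twist":[0,0,0]},{"jaw":255,"delta_pos":[0,1.84,-1.54],"twist":[0,0,0]},{"jaw":255,"delta_pos":[0,1.84,-1.54],"twist":[0,0,0]},{"jaw":255,"delta_pos":[0,0,0],"twist":[0,0,0]},{"jaw":255,"delta_pos":[0,0,0],"twist":[0,0,0]}]}}

```text
t: 5.0
position: [0.5645, -0.0534, 0.0487]
ee_rot: [-0.341, 0.935, -0.097, 0.036]
ft_force: [7.0, 9.0, -7.6]
gripper_width: 0.0293
```

```bash
python3 - <<'E'
from h import *
p,r,s=pose(); k=fx(-.120,0,.06); zt=r.as_matrix()[:,2]
e=p-.015*zt-k; print(s['t'],s['ft_force'].round(1),s['torque'].round(2),s['gripper_width'],e.round(4), 'along -x',-e@np.array([np.cos(TH),np.sin(TH),0]))
ci,im,d=snap('wrist'); save(im[60:300,160:360],'pics/w3.png',2)
E
```

```text
5.0 [ 7.   9.  -7.6] [-0.38 -0.76 -0.81] 0.029346872709711 [-0.005  -0.0224  0.0002] along -x 0.022985486018232686
```

View pics/w3.png

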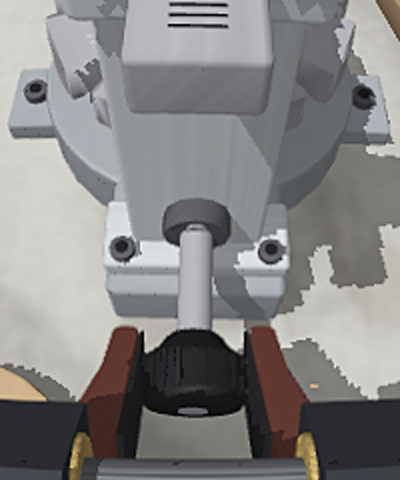

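Five pictures viewed. The rod now shows about 22 mm more, with the knob at about (195,375), and the pull measured 23 mm, so it is at its stop. I'll open the jaws and back off.

Call:
{"method": "drive_tool", "body": {"commands": [{"jaw":0,"delta_pos":[0,0,0],"twist":[0,0,0]},{"jaw":0,"delta_pos":[0,0,0],"twist":[0,0,0]},{"jaw":0,"delta_pos":[0,0,0],"twist":[0,0,0]},{"jaw":0,"delta_pos":[0,0,0],"twist":[0,0,0]},{"jaw":0,"delta_pos":[0,0,0],"twist":[0,0,0]},{"jaw":0,"delta_pos":[0,0,0],"twist":[0,0,0]},{"jaw":0,"delta_pos":[0,0,-15],"twist":[0,0,0]},{"jaw":0,"delta_pos":[0,0,-25],"twist":[0,0,0]},{"jaw":0,"delta_pos":[0,0,-30],"twist":[0,0,0]},{"jaw":0,"delta_pos":[0,0,-30],"twist":[0,0,0]},{"jaw":0,"delta_pos":[0,0,-30],"twist":[0,0,0]},{"jaw":0,"delta_pos":[0,0,0],"twist":[0,0,0]}]}}

```text
t: 6.25
position: [0.548, -0.1408, 0.1505]
ee_rot: [-0.338, 0.935, -0.099, 0.039]
ft_force: [-0.5, 0.1, -0.9]
gripper_width: 0.0877
```

```bash
python3 - <<'E'
from h import *
a=np.radians(22.5); g=lambda z:fx(.053*np.cos(a),-.053*np.sin(a),z)
w=fx(-.13,-.01,.27); r1=orient(0,-10); r2=orient(0,-22.5)
rows(w,r1,8); rows(g(.25),r2,6,w,r1); rows(g(.16),r2,3,g(.25),r2); print(g(.1))
E
```

```text
8 x d [ -0.11 -16.73  -9.6 ] tw [-4.961  0.382  1.187] t 6.25 p [ 0.548  -0.1408  0.1505] F [-0.5  0.1 -0.9] w 0.0877
6 x d [ -6.18 -29.29   3.33] tw [0.    0.    2.083] t 6.25 p [ 0.548  -0.1408  0.1505] F [-0.5  0.1 -0.9] w 0.0877
3 x d [ 0.  0. 30.] tw [0. 0. 0.] t 6.25 p [ 0.548  -0.1408  0.1505] F [-0.5  0.1 -0.9] w 0.0877
[0.62251953 0.12067869 0.1       ]
```

Call:
{"method": "drive_tool", "body": {"commands": [{"jaw":0,"delta_pos":[-0.1,-16.7,-9.6],"twist":[-4.96,0.38,1.19]},{"jaw":0,"delta_pos":[-0.1,-16.7,-9.6],"twist":[-4.96,0.38,1.19]},{"jaw":0,"delta_pos":[-0.1,-16.7,-9.6],"twist":[-4.96,0.38,1.19]},{"jaw":0,"delta_pos":[-0.1,-16.7,-9.6],"twist":[-4.96,0.38,1.19]},{"jaw":0,"delta_pos":[-0.1,-16.7,-9.6],"twist":[-4.96,0.38,1.19]},{"jaw":0,"delta_pos":[-0.1,-16.7,-9.6],"twist":[-4.96,0.38,1.19]},{"jaw":0,"delta_pos":[-0.1,-16.7,-9.6],"twist":[-4.96,0.38,1.19]},{"jaw":0,"delta_pos":[-0.1,-16.7,-9.6],"twist":[-4.96,0.38,1.19]},{"jaw":0,"delta_pos":[-6.2,-29.3,3.3],"twist":[0,0,2.08]},{"jaw":0,"delta_pos":[-6.2,-29.3,3.3],"twist":[0,0,2.08]},{"jaw":0,"delta_pos":[-6.2,-29.3,3.3],"twist":[0,0,2.08]},{"jaw":0,"delta_pos":[-6.2,-29.3,3.3],"twist":[0,0,2.08]},{"jaw":0,"delta_pos":[-6.2,-29.3,3.3],"twist":[0,0,2.08]},{"jaw":0,"delta_pos":[-6.2,-29.3,3.3],"twist":[0,0,2.08]},{"jaw":0,"delta_pos":[0,0,0],"twist":[0,0,0]},{"jaw":0,"delta_pos":[0,0,0],"twist":[0,0,0]}]}}

```text
t: 7.85
position: [0.6193, 0.1256, 0.2474]
ee_rot: [-0.001, 0.956, -0.293, -0.004]
ft_force: [0.0, -0.0, -0.0]
gripper_width: 0.0879
```

```bash
python3 - <<'E'
from h import *
a=np.radians(22.5); g=lambda z:fx(.053*np.cos(a),-.053*np.sin(a),z)
r2=orient(0,-22.5); rows(g(.15),r2,3)
ci,im,d=snap('wrist'); save(im,'pics/w4.png')
q=ci['rotation']; Rm=R.from_quat(np.r_[q[1:],q[0]]).as_matrix()
f=192/np.tan(np.radians(ci['vertical_fov'])/2)
def proj(p):
    c=Rm.T@(p-ci['origin']); th=np.arctan2(np.hypot(c[0],c[1]),c[2]); ph=np.arctan2(c[1],c[0])
    return (np.array([ci['cx']+f*th*np.cos(ph),ci['cy']+f*th*np.sin(ph)])*1.5).round(0)
print(proj(g(.132)),proj(g(.1)),proj(fx(0,0,.102)),proj(fx(-.142,0,.075)))
E
```

```text
3 x d [ 1.96  0.76 32.45] tw [-0.002  0.147  0.152] t 7.85 p [0.6193 0.1256 0.2474] F [ 0. -0. -0.] w 0.0879
[393. 286.] [392. 274.] [391. 344.] [447. 460.]
```

View pics/w4.png

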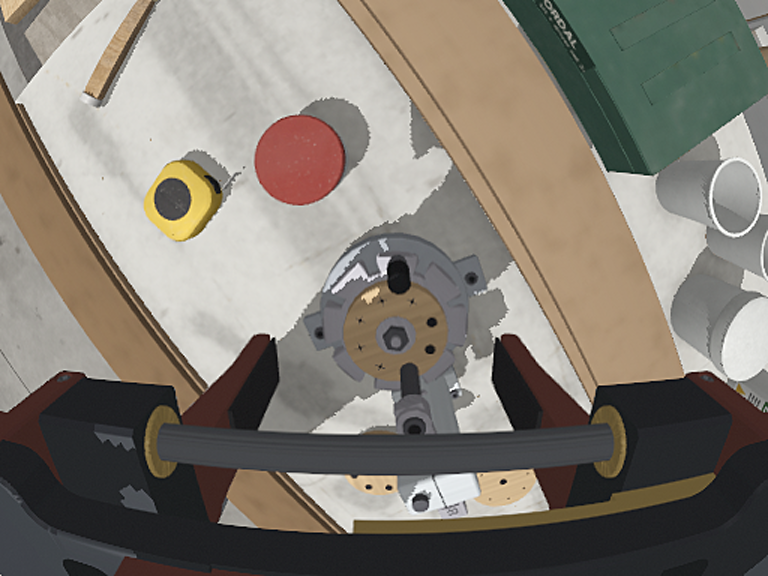

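```bash
python3 - <<'E'
from h import *
z=np.load('pics/wrist.npz'); q=z['rotation']; Rm=R.from_quat(np.r_[q[1:],q[0]]).as_matrix()
f=192/np.tan(np.radians(z['vertical_fov'])/2)
def ray(u,v,h):
    u=(u+.5)/1.5-.5-z['cx']; v=(v+.5)/1.5-.5-z['cy']; th=np.hypot(u,v)/f; n=np.hypot(u,v)
    r=Rm@np.array([u/n*np.sin(th),v/n*np.sin(th),np.cos(th)]); return z['origin']+r*(h-z['origin'][2])/r[2]
G=ray(400,284,.132);N=ray(396.5,339,.102);H=ray(397,335,.086);B=ray(414,427,.17)
print(G,N,H,B); e=G-H; print(np.hypot(*e[:2]),np.degrees(np.arctan2(e[1],e[0]))+22.5)
save(z['im'][150:300,200:330],'pics/w4c.png',5)
E
```

```text
[0.62711389 0.11967747 0.132     ] [0.59771821 0.07834234 0.102     ] [0.59650031 0.07527018 0.086     ] [0.58782079 0.04514725 0.17      ]
0.05393699398577898 77.91832471652513
```

View pics/w4c.png

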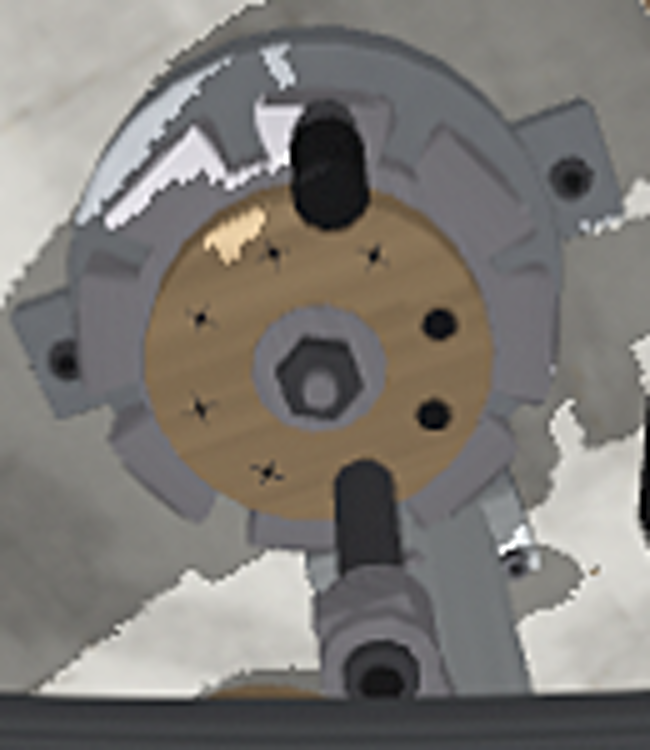

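Seven pictures viewed. The grip cap is at (399,283) and the nut at (397,339), with the third drilled hole, now hidden, under the bush. The axis comes out near (0.594, 0.0765) as a compromise between the two cameras. Its direction of 78° agrees in both.

```bash
sed -i 's/^O=.*; TH/O=np.array([.594,.0765,0]); TH/' h.py; python3 - <<'E'
from h import *
a=np.radians(22.5); g=lambda z:fx(.053*np.cos(a),-.053*np.sin(a),z)
r2=orient(0,-22.5); rows(g(.15),r2,3); rows(g(.094),r2,4,g(.15),r2); print(g(.1))
E
```

```text
3 x d [ 2.11  0.26 32.57] tw [0.002 0.131 0.112] t 7.9 p [0.6196 0.1241 0.2477] F [ 0.7 -0.7  0.1] w 0.0876
4 x d [ 0.  0. 14.] tw [0. 0. 0.] t 7.9 p [0.6196 0.1241 0.2477] F [ 0.7 -0.7  0.1] w 0.0876
[0.62401953 0.12017869 0.1       ]
```

Call:
{"method": "drive_tool", "body": {"commands": [{"jaw":0,"delta_pos":[2.1,0.3,32.5],"twist":[0,0.1,0.1]},{"jaw":0,"delta_pos":[2.1,0.3,32.5],"twist":[0,0.1,0.1]},{"jaw":0,"delta_pos":[2.1,0.3,32.5],"twist":[0,0.1,0.1]},{"jaw":0,"delta_pos":[0,0,14],"twist":[0,0,0]},{"jaw":0,"delta_pos":[0,0,14],"twist":[0,0,0]},{"jaw":0,"delta_pos":[0,0,14],"twist":[0,0,0]},{"jaw":0,"delta_pos":[0,0,14],"twist":[0,0,0]},{"jaw":0,"delta_pos":[0,0,0],"twist":[0,0,0]},{"jaw":0,"delta_pos":[0,0,0],"twist":[0,0,0]}]}}

```text
t: 8.8
position: [0.6249, 0.1207, 0.0955]
ee_rot: [-0.001, 0.955, -0.297, -0.0]
ft_force: [-0.1, 0.3, 0.6]
gripper_width: 0.0877
```

Call:
{"method": "drive_tool", "body": {"commands": [{"jaw":255,"delta_pos":[0,0,0],"twist":[0,0,0]},{"jaw":255,"delta_pos":[0,0,0],"twist":[0,0,0]},{"jaw":255,"delta_pos":[0,0,0],"twist":[0,0,0]},{"jaw":255,"delta_pos":[0,0,0],"twist":[0,0,0]},{"jaw":255,"delta_pos":[0,0,0],"twist":[0,0,0]},{"jaw":255,"delta_pos":[0,0,0],"twist":[0,0,0]},{"jaw":255,"delta_pos":[0,0,0],"twist":[0,0,0]},{"jaw":255,"delta_pos":[0,0,0],"twist":[0,0,0]},{"jaw":255,"delta_pos":[0,0,0],"twist":[0,0,0]}]}}

```text
t: 9.7
position: [0.6247, 0.1205, 0.0952]
ee_rot: [-0.001, 0.955, -0.297, -0.0]
ft_force: [0.1, -0.7, -0.6]
gripper_width: 0.019
```

```bash
python3 - <<'E'
from h import *
p,r,s=pose()
print(s['t'],p.round(4),s['ft_force'].round(1),s['torque'].round(2),s['gripper_width'])
a=np.radians(22.5); g=lambda z,a:fx(.053*np.cos(a),.053*np.sin(a),z)
rows(g(.094,a),orient(0,22.5),9,None,orient(0,-22.5))
rows(g(.094,a),orient(0,22.5),9,g(.094,-a),orient(0,-22.5))
# bush/hub view
ci,im,d=snap('top'); save(im[130:210,200:310],'pics/t2.png',6)
E
```

```text
9.7 [0.6247 0.1205 0.0952] [ 0.1 -0.7 -0.6] [-0.03 -0.02 -0.02] 0.019005891905455343
9 x d [-4.68  0.25  0.13] tw [ 0.  0. -5.] t 9.7 p [0.6247 0.1205 0.0952] F [ 0.1 -0.7 -0.6] w 0.019
9 x d [-4.62  0.2   0.  ] tw [ 0.  0. -5.] t 9.7 p [0.6247 0.1205 0.0952] F [ 0.1 -0.7 -0.6] w 0.019
```

Call:
{"method": "drive_tool", "body": {"commands": [{"jaw":255,"delta_pos":[0,0,0],"twist":[0,0,0]},{"jaw":255,"delta_pos":[0,0,0],"twist":[0,0,0]},{"jaw":255,"delta_pos":[0,0,0],"twist":[0,0,0]}]}}

```text
t: 10.05
position: [0.6249, 0.1204, 0.0952]
ee_rot: [-0.001, 0.955, -0.297, 0.0]
ft_force: [1.5, 0.2, -1.0]
gripper_width: 0.0157
```

Call:
{"method": "drive_tool", "body": {"commands": [{"jaw":255,"delta_pos":[-2.3,0.05,0],"twist":[0,0,-2.5]},{"jaw":255,"delta_pos":[-2.3,0.1,0],"twist":[0,0,-2.5]},{"jaw":255,"delta_pos":[-4.65,0.2,0],"twist":[0,0,-5]},{"jaw":255,"delta_pos":[-4.65,0.2,0],"twist":[0,0,-5]}]}}

```text
t: 10.45
position: [0.6127, 0.1267, 0.0952]
ee_rot: [-0.001, 0.986, -0.168, 0.0]
ft_force: [3.0, 0.1, -1.9]
gripper_width: 0.0153
```

Turning freely with a low force; continue.

Call:
{"method": "drive_tool", "body": {"commands": [{"jaw":255,"delta_pos":[-4.65,0.2,0],"twist":[0,0,-5]},{"jaw":255,"delta_pos":[-4.65,0.2,0],"twist":[0,0,-5]},{"jaw":255,"delta_pos":[-4.65,0.2,0],"twist":[0,0,-5]},{"jaw":255,"delta_pos":[-4.65,0.2,0],"twist":[0,0,-5]},{"jaw":255,"delta_pos":[-2.3,0.1,0],"twist":[0,0,-2.5]},{"jaw":255,"delta_pos":[-2.3,0.1,0],"twist":[0,0,-2.5]},{"jaw":255,"delta_pos":[-2.3,0.1,0],"twist":[0,0,-2.5]},{"jaw":255,"delta_pos":[0,0,0],"twist":[0,0,0]},{"jaw":255,"delta_pos":[0,0,0],"twist":[0,0,0]}]}}

```text
t: 11.35
position: [0.5873, 0.1293, 0.0952]
ee_rot: [-0.001, 0.998, 0.069, 0.0]
ft_force: [1.9, 0.8, -1.8]
gripper_width: 0.0156
```

```bash
python3 - <<'E'
from h import *
p,r,s=pose()
print(s['t'],p.round(4),s['ft_force'].round(1),s['torque'].round(2),s['gripper_width'])
for o in (O,np.array([.592,.076,0]),np.array([.597,.077,0])):
    e=p-o; print(np.hypot(*e[:2]),np.degrees(np.arctan2(e[1],e[0])-TH))
rows(fx(.053*np.cos(.3927),.053*np.sin(.3927),.0952),orient(0,22.5),1)
E
```

```text
11.35 [0.5873 0.1293 0.0952] [ 1.9  0.8 -1.8] [ 0.08 -0.48  0.16] 0.015619275977610163
0.05320193670123081 19.251343781977155
0.05348468403563169 17.057824010717088
0.05317152664581618 22.527975908495897
1 x d [-3.01  0.25 -0.  ] tw [-0.094 -0.034 -2.581] t 11.35 p [0.5873 0.1293 0.0952] F [ 1.9  0.8 -1.8] w 0.0156
```

Call:
{"method": "drive_tool", "body": {"commands": [{"jaw":255,"delta_pos":[-2.3,0.1,0],"twist":[0,0,-2.5]},{"jaw":255,"delta_pos":[0,0,0],"twist":[0,0,0]},{"jaw":0,"delta_pos":[0,0,0],"twist":[0,0,0]},{"jaw":0,"delta_pos":[0,0,0],"twist":[0,0,0]},{"jaw":0,"delta_pos":[0,0,0],"twist":[0,0,0]},{"jaw":0,"delta_pos":[0,0,0],"twist":[0,0,0]},{"jaw":0,"delta_pos":[0,0,0],"twist":[0,0,0]},{"jaw":0,"delta_pos":[0,0,0],"twist":[0,0,0]},{"jaw":0,"delta_pos":[0,0,-20],"twist":[0,0,0]},{"jaw":0,"delta_pos":[0,0,-30],"twist":[0,0,0]},{"jaw":0,"delta_pos":[0,0,-35],"twist":[0,0,0]},{"jaw":0,"delta_pos":[0,0,-35],"twist":[0,0,0]},{"jaw":0,"delta_pos":[0,0,-33],"twist":[0,0,0]},{"jaw":0,"delta_pos":[0,0,0],"twist":[0,0,0]},{"jaw":0,"delta_pos":[0,0,0],"twist":[0,0,0]}]}}

```text
t: 12.85
position: [0.5851, 0.1285, 0.2488]
ee_rot: [-0.001, 0.996, 0.091, 0.001]
ft_force: [-0.1, 0.4, 0.1]
gripper_width: 0.0879
```

```bash
python3 - <<'E'
from h import *
ci,im,d=snap('wrist'); save(im[150:300,200:330],'pics/w5c.png',5)
p,r,s=pose(); print(s['t'],p.round(4))
q=ci['rotation']; Rm=R.from_quat(np.r_[q[1:],q[0]]).as_matrix()
f=192/np.tan(np.radians(ci['vertical_fov'])/2)
E
```

```text
12.9 [0.5845 0.1282 0.2476]
```

View pics/w5c.png

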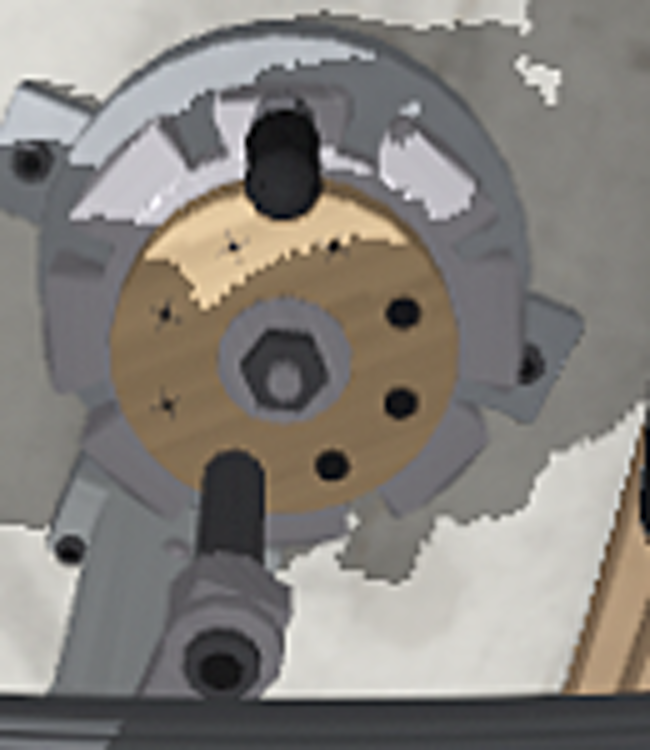

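```bash
cp pics/wrist.npz pics/w5.npz; python3 - <<'E'
from h import *
# first-view camera: reuse printed pose by composing camera-in-tool
z=np.load('pics/w5.npz'); q=z['rotation']; Rm=R.from_quat(np.r_[q[1:],q[0]])
f=192/np.tan(np.radians(z['vertical_fov'])/2)
p5,r5,_=pose()
Rct=r5.inv()*Rm; tct=r5.inv().apply(z['origin']-p5)
p4=np.array([.6196,.1241,.2477]); # tool pose at w4
qq=np.array([-.001,.956,-.293,-.004]); r4=R.from_quat(np.r_[qq[1:],qq[0]])
def ray(c,o,Rc,h=.086):
    u=(c[0]+.5)/5-.5+200-z['cx']; v=(c[1]+.5)/5-.5+150-z['cy']; n=np.hypot(u,v); th=n/f
    r=Rc.apply([u/n*np.sin(th),v/n*np.sin(th),np.cos(th)]); return o+r*(h-o[2])/r[2]
A=[(274,254),(374,256),(200,318),(200,408),(440,324),(434,414)]
B=[(234,245),(335,245),(166,314),(166,405),(403,313),(401,402)]
a=np.array([ray(c,p4+r4.apply(tct),r4*Rct) for c in A])[:,:2]; b=np.array([ray(c,z['origin'],Rm) for c in B])[:,:2]
ac,bc=a-a.mean(0),b-b.mean(0)
ang=np.degrees(np.arctan2((ac[:,0]*bc[:,1]-ac[:,1]*bc[:,0]).sum(),(ac*bc).sum())); print('turned',ang)
t=np.radians(ang); M=np.array([[np.cos(t),-np.sin(t)],[np.sin(t),np.cos(t)]])
print('resid mm',((ac@M.T-bc)*1000).round(1).tolist()); 
# rotation centre (axis)
print('axis',np.linalg.solve(np.eye(2)-M,b.mean(0)-M@a.mean(0)), np.hypot(*ac.T).mean())
for c,h in (((284,182),.132),((285,372),.102),((283,345),.086)): print(ray(c,z['origin'],Rm,h))
h=ray((283,348),z['origin'],Rm); g=ray((284,182),z['origin'],Rm,.132); e=g-h; print(np.degrees(np.arctan2(e[1],e[0])), 'locked-> want 100.4')
E
```

```text
turned 46.32705817521504
resid mm [[0.2, -0.4], [-0.0, -0.2], [-0.7, 0.0], [0.2, 0.4], [0.2, 0.3], [0.2, -0.1]]
axis [0.59232499 0.07499284] 0.028191686851619813
[0.58526368 0.13049727 0.132     ]
[0.59507005 0.07956413 0.102     ]
[0.59460624 0.07981054 0.086     ]
100.44491386532272 locked-> want 100.4
```

Eight pictures viewed. The hub turned 46.3° by the six mark and hole positions, and the grip bearing says 45.0°; both are inside the 4° catch. The next punch mark is under the bush. Now back to the knob.

```bash
python3 - <<'E'
from h import *
w=fx(-.13,0,.27); r1=orient(0,0); r2=orient(40)
rows(fx(-.01,.01,.28),orient(0,12),3)
rows(w,r1,6,fx(-.01,.01,.28),orient(0,12)); rows(np.array([.548,-.1408,.1505]),r2,8,w,r1)
E
```

```text
3 x d [ -3.19  19.57 -10.8 ] tw [-0.019  0.007  3.487] t 12.9 p [0.5845 0.1282 0.2476] F [-0.1 -1.2 -1.4] w 0.0875
6 x d [-0.78 20.09  1.67] tw [0. 0. 2.] t 12.9 p [0.5845 0.1282 0.2476] F [-0.1 -1.2 -1.4] w 0.0875
8 x d [ 0.02 15.79 11.  ] tw [5. 0. 0.] t 12.9 p [0.5845 0.1282 0.2476] F [-0.1 -1.2 -1.4] w 0.0875
```

Call:
{"method": "drive_tool", "body": {"commands": [{"jaw":0,"delta_pos":[-3.2,19.6,-10.8],"twist":[0,0,3.5]},{"jaw":0,"delta_pos":[-3.2,19.6,-10.8],"twist":[0,0,3.5]},{"jaw":0,"delta_pos":[-3.2,19.6,-10.8],"twist":[0,0,3.5]},{"jaw":0,"delta_pos":[-0.8,20.1,1.7],"twist":[0,0,2]},{"jaw":0,"delta_pos":[-0.8,20.1,1.7],"twist":[0,0,2]},{"jaw":0,"delta_pos":[-0.8,20.1,1.7],"twist":[0,0,2]},{"jaw":0,"delta_pos":[-0.8,20.1,1.7],"twist":[0,0,2]},{"jaw":0,"delta_pos":[-0.8,20.1,1.7],"twist":[0,0,2]},{"jaw":0,"delta_pos":[-0.8,20.1,1.7],"twist":[0,0,2]},{"jaw":0,"delta_pos":[0,15.8,11],"twist":[5,0,0]},{"jaw":0,"delta_pos":[0,15.8,11],"twist":[5,0,0]},{"jaw":0,"delta_pos":[0,15.8,11],"twist":[5,0,0]},{"jaw":0,"delta_pos":[0,15.8,11],"twist":[5,0,0]},{"jaw":0,"delta_pos":[0,15.8,11],"twist":[5,0,0]},{"jaw":0,"delta_pos":[0,15.8,11],"twist":[5,0,0]},{"jaw":0,"delta_pos":[0,15.8,11],"twist":[5,0,0]},{"jaw":0,"delta_pos":[0,15.8,11],"twist":[5,0,0]},{"jaw":0,"delta_pos":[0,0,0],"twist":[0,0,0]},{"jaw":0,"delta_pos":[0,0,0],"twist":[0,0,0]}]}}

```text
t: 14.8
position: [0.5477, -0.1407, 0.1504]
ee_rot: [-0.341, 0.934, -0.099, 0.036]
ft_force: [0.8, 0.4, 0.6]
gripper_width: 0.0877
```

```bash
python3 - <<'E'
from h import *
r=orient(40); zt=r.as_matrix()[:,2]; T=np.array([.5645,-.0534,.0487])
rows(T-.05*zt,r,3); rows(T,r,4,T-.05*zt,r)
E
```

```text
3 x d [-0.6  -0.88 28.36] tw [-0.023 -0.006 -0.049] t 14.8 p [ 0.5477 -0.1407  0.1504] F [0.8 0.4 0.6] w 0.0877
4 x d [ 0.  -0.  12.5] tw [0. 0. 0.] t 14.8 p [ 0.5477 -0.1407  0.1504] F [0.8 0.4 0.6] w 0.0877
```

Call:
{"method": "drive_tool", "body": {"commands": [{"jaw":0,"delta_pos":[0,0,28],"twist":[0,0,0]},{"jaw":0,"delta_pos":[0,0,28],"twist":[0,0,0]},{"jaw":0,"delta_pos":[0,0,28],"twist":[0,0,0]},{"jaw":0,"delta_pos":[0,-0.5,12],"twist":[0,0,0]},{"jaw":0,"delta_pos":[0,-0.5,12],"twist":[0,0,0]},{"jaw":0,"delta_pos":[0,-0.5,12],"twist":[0,0,0]},{"jaw":0,"delta_pos":[0,-0.5,12],"twist":[0,0,0]},{"jaw":0,"delta_pos":[0,0,0],"twist":[0,0,0]},{"jaw":255,"delta_pos":[0,0,0],"twist":[0,0,0]},{"jaw":255,"delta_pos":[0,0,0],"twist":[0,0,0]},{"jaw":255,"delta_pos":[0,0,0],"twist":[0,0,0]},{"jaw":255,"delta_pos":[0,0,0],"twist":[0,0,0]},{"jaw":255,"delta_pos":[0,0,0],"twist":[0,0,0]},{"jaw":255,"delta_pos":[0,0,0],"twist":[0,0,0]},{"jaw":255,"delta_pos":[0,0,0],"twist":[0,0,0]},{"jaw":255,"delta_pos":[0,0,0],"twist":[0,0,0]},{"jaw":255,"delta_pos":[0,0,0],"twist":[0,0,0]}]}}

```text
t: 16.5
position: [0.5641, -0.0553, 0.0506]
ee_rot: [-0.341, 0.934, -0.098, 0.034]
ft_force: [-4.6, -0.9, 2.6]
gripper_width: 0.0294
```

Call:
{"method": "drive_tool", "body": {"commands": [{"jaw":255,"delta_pos":[0,-1.84,1.54],"twist":[0,0,0]},{"jaw":255,"delta_pos":[0,-1.84,1.54],"twist":[0,0,0]},{"jaw":255,"delta_pos":[0,-1.84,1.54],"twist":[0,0,0]},{"jaw":255,"delta_pos":[0,-1.84,1.54],"twist":[0,0,0]},{"jaw":255,"delta_pos":[0,-1.84,1.54],"twist":[0,0,0]},{"jaw":255,"delta_pos":[0,-1.84,1.54],"twist":[0,0,0]}]}}

```text
t: 17.1
position: [0.5672, -0.0423, 0.0505]
ee_rot: [-0.341, 0.934, -0.099, 0.034]
ft_force: [-5.8, -4.4, 5.1]
gripper_width: 0.0293
```

Call:
{"method": "drive_tool", "body": {"commands": [{"jaw":255,"delta_pos":[0,-1.84,1.54],"twist":[0,0,0]},{"jaw":255,"delta_pos":[0,-1.84,1.54],"twist":[0,0,0]},{"jaw":255,"delta_pos":[0,-1.84,1.54],"twist":[0,0,0]},{"jaw":255,"delta_pos":[0,-1.3,1.1],"twist":[0,0,0]},{"jaw":255,"delta_pos":[0,-0.8,0.6],"twist":[0,0,0]},{"jaw":255,"delta_pos":[0,0,0],"twist":[0,0,0]},{"jaw":255,"delta_pos":[0,0,0],"twist":[0,0,0]}]}}

```text
t: 17.8
position: [0.5692, -0.0338, 0.0505]
ee_rot: [-0.34, 0.934, -0.099, 0.035]
ft_force: [-9.2, -8.4, 9.3]
gripper_width: 0.0292
```

```bash
python3 - <<'E'
from h import *
p,r,s=pose(); print(s['t'],p.round(4),s['ft_force'].round(1),s['torque'].round(2),s['gripper_width'], 'along', (p-np.array([.5641,-.0553,.0506]))@np.array([np.cos(TH),np.sin(TH),0]))
ci,im,d=snap('wrist'); save(im[60:300,160:360],'pics/w6.png',2.5)
E
```

```text
17.8 [ 0.5692 -0.0338  0.0505] [-9.2 -8.4  9.3] [-0.65  1.45  1.1 ] 0.029183110026768214 along 0.022070224672346313
```

View pics/w6.png

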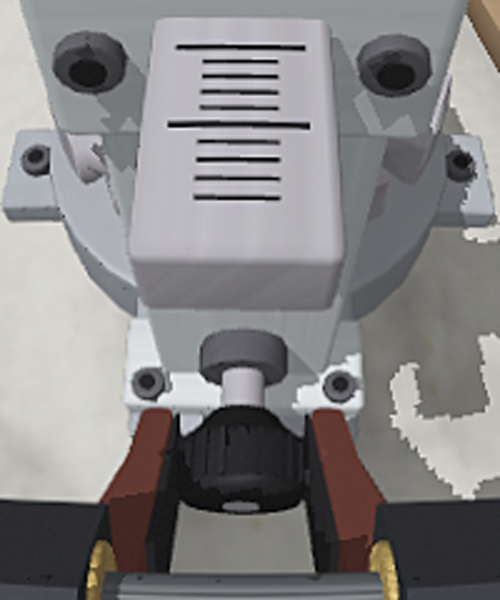

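Nine pictures viewed. The knob is at (245,460) and its gap to the nut matches the starting picture, after 22.1 mm of travel. I'll press 2 mm more, release, retreat and check.

Call:
{"method": "drive_tool", "body": {"commands": [{"jaw":255,"delta_pos":[0,-0.8,0.65],"twist":[0,0,0]},{"jaw":255,"delta_pos":[0,-0.8,0.65],"twist":[0,0,0]},{"jaw":255,"delta_pos":[0,0,0],"twist":[0,0,0]},{"jaw":255,"delta_pos":[0,0,0],"twist":[0,0,0]}]}}

```text
t: 18.25
position: [0.5692, -0.0337, 0.0505]
ee_rot: [-0.339, 0.935, -0.1, 0.035]
ft_force: [-14.7, -14.8, 16.5]
gripper_width: 0.0295
```

Call:
{"method": "drive_tool", "body": {"commands": [{"jaw":0,"delta_pos":[0,0,0],"twist":[0,0,0]},{"jaw":0,"delta_pos":[0,0,0],"twist":[0,0,0]},{"jaw":0,"delta_pos":[0,0,0],"twist":[0,0,0]},{"jaw":0,"delta_pos":[0,0,0],"twist":[0,0,0]},{"jaw":0,"delta_pos":[0,0,0],"twist":[0,0,0]},{"jaw":0,"delta_pos":[0,0,0],"twist":[0,0,0]},{"jaw":0,"delta_pos":[0,0,-15],"twist":[0,0,0]},{"jaw":0,"delta_pos":[0,0,-25],"twist":[0,0,0]},{"jaw":0,"delta_pos":[0,0,-30],"twist":[0,0,0]},{"jaw":0,"delta_pos":[0,0,-30],"twist":[0,0,0]},{"jaw":0,"delta_pos":[0,0,-35],"twist":[0,0,0]},{"jaw":0,"delta_pos":[0,0,0],"twist":[0,0,0]},{"jaw":0,"delta_pos":[0,0,0],"twist":[0,0,0]}]}}

```text
t: 19.55
position: [0.5534, -0.1153, 0.1543]
ee_rot: [-0.341, 0.934, -0.099, 0.036]
ft_force: [-0.3, -0.0, -0.1]
gripper_width: 0.088
```

```bash
python3 - <<'E'
from h import *
p,r,s=pose(); print(s['t'],p.round(4),s['ft_force'].round(1))
ci,im,d=snap('wrist'); save(im,'pics/w7.png')
q=ci['rotation']; Rm=R.from_quat(np.r_[q[1:],q[0]]).as_matrix(); f=192/np.tan(np.radians(ci['vertical_fov'])/2)
def proj(p):
    c=Rm.T@(p-ci['origin']); th=np.arctan2(np.hypot(c[0],c[1]),c[2]); ph=np.arctan2(c[1],c[0])
    return (np.array([ci['cx']+f*th*np.cos(ph),ci['cy']+f*th*np.sin(ph)])*1.5).round(0)
for x in (0,.004,.012,.022): print(x,proj(fx(-.1285-x,0,.045)),proj(fx(-.1285-x,0,.06)))
a=np.load('pics/top.npz')['im']; ci,im,d=snap('top'); save(im[100:260,100:420],'pics/t3.png',2.5)
E
```

```text
19.55 [ 0.5534 -0.1153  0.1543] [-0.3 -0.  -0.1]
0 [384. 304.] [384. 296.]
0.004 [384. 310.] [384. 301.]
0.012 [384. 321.] [384. 313.]
0.022 [384. 335.] [384. 328.]
```

View pics/w7.png

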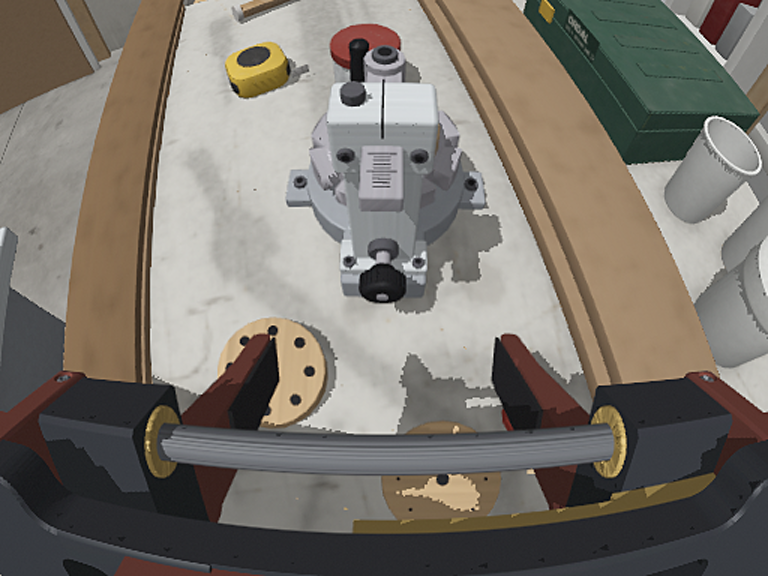

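View pics/t3.png

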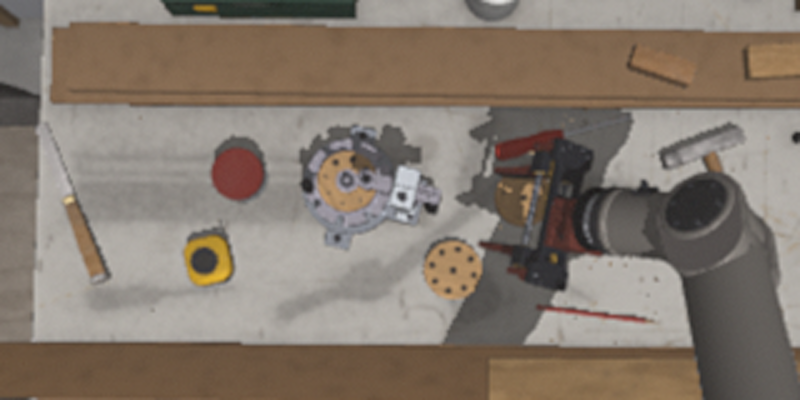

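Eleven pictures viewed. The knob's lower edge is at row 303, against 304 predicted for fully home. The grip is now on the left of the bar at (357,60), and the loose things are where they were. Handing in.

```bash
python3 -c "
from cell import manip
print(manip.finish_job())"
```

```text
the job is handed in; nothing more can be done
None
```

The fixture is indexed on by one notch and the plate is locked. The job was handed in at about 19.7 s of the 58 s allowed.

- **Pull:** I gripped the knob with the tool tilted 40 degrees and pulled it about 23 mm to its stop. It still stood out when I came back for it.
- **Turn:** I turned the plate one notch anticlockwise by its grip. The two camera checks of the turn differed slightly: 46.3 degrees from the hub marks and 45.0 degrees from the grip's bearing. Both are within the 4 degrees at which the notch draws the pin in.
- **Push home:** I pushed the knob in 22.1 mm. Another 2 mm of commanded push raised the force to about 27 N but moved nothing.
- **Last checks:** After release, the knob's lower edge was at picture row 303, against 304 predicted for fully home; 12 mm out would be 321. The gripper was clear with no force on it. The loose things visible in the last pictures looked undisturbed. The wooden hub blank and the screwdriver were partly behind the gripper in the last overhead view.
- **Disagreement:** The top and wrist cameras differed by about 4 mm on where the plate's axis lies, so I used a position between them.

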